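# Load a sample bottle into the swing clamp and latch it

### The arm

A 6-joint arm with a two-finger parallel gripper is mounted at the origin on the work surface. World frame = base frame: x ahead of the robot, y to its left, z up, the work surface at z = 0. Lengths are in mm, angles in rad, forces in N, time in s.
With the tool pointing down it reaches from about 275 to 825 mm from the base axis. Payload 4.9 kg.
Tool frame: the origin (TCP) lies at the very end of the fingers, on their centre line; the grasp point (between the pads) lies 19 mm behind it; z points along the fingers, y is the line along which they close (so a half turn about z gives the same grasp; the last joint's range is limited). The gripper opens to 85 mm and grips with 20 to 120 N. Pads are 22 mm wide; open, the fingers measure 114 mm over their backs; the gripper's body (76 mm by 85 mm) begins 54 mm behind the grasp point. The pads swing forward as they close: fully open they stand 13 mm farther back than shut.
Start: joints at [-1.294, 0.326, -0.193, 1.052, 0, 1.437], TCP at [219.652, -504.254, 231.281] pointing down, gripper open.
Joint ranges: [-2.65, 2.65], [-0.97, 1.79], [-1.3, 1.35], [-1.93, 2.1], [-1.47, 1.37], [-3.14, 3.14]. Speed limits (rad/s): [2.57, 2.57, 3.14, 3.14, 3.14, 3.14].

### API

Orientations are given as [roll, pitch, yaw] about the fixed x, y, z axes, in that order (R = Rz(yaw) Ry(pitch) Rx(roll)).
In Python, from bench import bot, solve_ik, imaging gives the robot as it stands. Calls block until the motion is done:
- bot.move_ptp(position, orientation): joint-space move of the TCP to a pose.
- bot.movel(position, rot=None, max_speed=150, threshold=None): straight line of the TCP; rot=None keeps the orientation; max_speed is the mean speed in mm/s. With threshold (N) it stops when the force on the tool has changed by that much, and returns True; else False.
- bot.move_j(angles): joint-space move.
- bot.grip(opening, effort=None): opening from 0.0 (shut) to 1.0 (fully open); effort is the grip in N (None keeps the last); returns when the fingers have stopped.
- bot.dwell(seconds).
- solve_ik(position, orientation): joint angles nearest the present ones, or None.
- bot.get_state(): the state.
- imaging.capture(name): name is "scene" or "top" or "wrist"; returns the picture (480x640x3 uint8, blue, green, red); there is no depth.
- imaging.camera_model(name): a dict with "K" (3x3 intrinsics, pixels), "position" and "rotation" of the camera in the world. Camera axes: x right, y up, looking along -z (the intrinsics and any distortion apply to the point x, -y, -z); pixel columns grow to the right and rows downward; lengths in mm; the calibration is good to about 2 mm. A picture is of the moment at which its call begins: read the wrist's pose just before it. camera_model takes no time and is no camera call; for the wrist camera it gives the pose at the moment of the call.
A pose or a line that the arm cannot do raises bot.IKError and nothing moves.
- bot.sign_off(): hands the job in; it is judged then, once.
The state is a dict: "t": time; "qpos": joint angles; "joint_velocities": joint speeds; "effort": joint torques, N m; "tcp_pos": TCP position; "orientation": TCP orientation; "contact_force": force on the tool from outside, world axes, zero at the start; "wrist_torque": the same for the moment, N m; "opening": opening from 0.0 (shut) to 1.0 (fully open); "gripper_force": force on a finger pad.
Only numpy, scipy, OpenCV 4.12 (cv2) and the standard library are available. Lean on these libraries where they do the work, as an engineer would, in place of code of your own. Each camera call takes 0.05 s, during which the arm holds its last target. There are 200 camera calls.

### The job

Stand the short, fat white sample bottle upright on the floor of the clamp's empty cup and let go of it, then swing the clamp's handle by its black upright knob, up over the hump of the steel collar, until it drops right down into the low notch with the rubber foot over the bottle's cap. Where the notch lies has to be felt: a hard stop ends it, and the handle must not be pressed against that stop with more than 15 N at the knob. Leave the other bottles, the dish, the beaker and the funnel where they stand.

Things in the scene. Friction and masses are not known exactly. Their poses are not given: they have to be found in the camera images.
- clamp: Bottle clamp screwed to the bench: grey plate 120 x 240 x 12 mm (its own y -85 to +155 mm) with a post. Origin: on the post's axis at bench height, z up. On the post: a steel cam collar, 42 mm radius, 62 to 94 mm above the bench (stop block to 107 mm), then the swinging handle; the shaft ends 167 mm above the bench. The cup stands 90 mm from the post along the clamp's own +y.
- cup_floor (a point): Centre of the floor of the clamp's cup, 12 mm above the bench. The cup is an aluminium ring of 54 mm inner and 68 mm outer diameter, its rim 26 mm above this floor.
- handle: Swinging steel bar, 185 x 14 x 10 mm, turning about the post; on one end, 95 mm from the axis, an upright black round knob, 16 mm diameter, 60 mm long. Origin: on the knob's axis, 25 mm below its top, 35 mm above the bar's top face; own +x points from knob to post, z up. Origin above the bench: 168 mm parked, about 174 on the hump, 164 in the notch. A 15 N spring holds it down; it is free to rise.
- foot (a point): Centre of the underside of the round rubber foot (26 mm diameter, 12 mm tall) under the handle's other end, 90 mm from the post's axis; about 109 mm above the bench when the handle lies in the notch, so 2 mm above the cap of a seated bottle.
- swing (a joint): Handle's angle about the post, rad, counter-clockwise from above: parked at 0 to 0.1, to be turned the positive way. Ramp from about 0.42, hump top 0.8 to 1.26, rigid stop of the notch at about 1.42; at 1.4 the foot is over the cup's centre. The hand-set collar shifts all of these together by up to 0.25 either way, unmeasured. The knob needs about 3 to 12 N of sideways push on the ramp, 1 on top.
- bottle: The bottle to load: short and fat, white plastic, 48 mm diameter and 95 mm tall with a 40 mm cap (the uppermost 20 mm), about 0.1 to 0.2 kg. Origin: centre of its underside, z up. It starts on the bench.
- tall_a: Bystander: taller, thinner white bottle, 42 mm diameter, 130 mm tall; origin at the centre of its underside.
- tall_b: Bystander: the same kind of tall bottle.
- dish: Bystander: glass dish, 90 mm diameter, 16 mm tall; origin under its centre.
- beaker: Bystander: small glass beaker, 56 mm diameter, 60 mm tall; origin under its centre.
- funnel: Bystander: white funnel standing mouth down, 72 mm diameter, 85 mm tall; origin under its centre.
Things that resemble listed ones, but are neither listed nor needed, are in the scene too. Leave any green or yellow look-alike of the bottle alone.

How it is judged:
By the outcome, as a careful person would: the job done as asked, in the order asked, and still so for the second after the job is handed in, with the robot touching nothing.
It also fails if it takes over 64 s, if anything falls off the work surface, if the arm or the gripper's body presses on something with over 40 N, if the wrist force passes 120 N, or if a joint passes its speed limit or range.

## Working session

There is one attempt and no reset: what is moved stays moved. The work goes in short steps, each a Python script; the robot and the scene stay as the last script left them, time stands still between calls to the robot, and variables do not carry over. Pictures are saved under pics/ and viewed, at most 10 in all, crops included, and the job is handed in when it is done.

```bash
ls; mkdir -p pics
python3 - <<'E'
from bench import bot, imaging
import cv2, numpy as np
for n in ("scene","top"):
    cv2.imwrite(f"pics/{n}0.png", imaging.capture(n))
    m=imaging.camera_model(n); print(n,{k:np.round(v,3).tolist() if not isinstance(v,str) else v for k,v in m.items()})
print({k:np.round(v,3).tolist() for k,v in bot.get_state().items()})
E
```

```text
pics
scene {'K': [[475.234, 0.0, 328.052], [0.0, 475.234, 243.851], [0.0, 0.0, 1.0]], 'position': [1257.223, -360.093, 858.737], 'rotation': [0.827, -0.008, 1.065]}
top {'K': [[594.168, 0.0, 322.333], [0.0, 594.168, 235.027], [0.0, 0.0, 1.0]], 'position': [476.194, 13.344, 1359.068], 'rotation': [0.081, -0.01, -1.546]}
{'t': 0.1, 'qpos': [-1.294, 0.327, -0.193, 1.052, 0.0, 1.437], 'joint_velocities': [-0.001, -0.002, 0.003, 0.001, 0.001, -0.0], 'effort': [0.0, -44.424, 26.304, 0.008, -0.0, -0.0], 'tcp_pos': [219.503, -503.714, 230.569], 'orientation': [-3.14, -0.0, 0.411], 'contact_force': [-0.679, -0.775, 1.071], 'wrist_torque': [0.005, 0.023, -0.008], 'gripper_force': 0.0, 'opening': 0.997}
```

View pics/scene0.png

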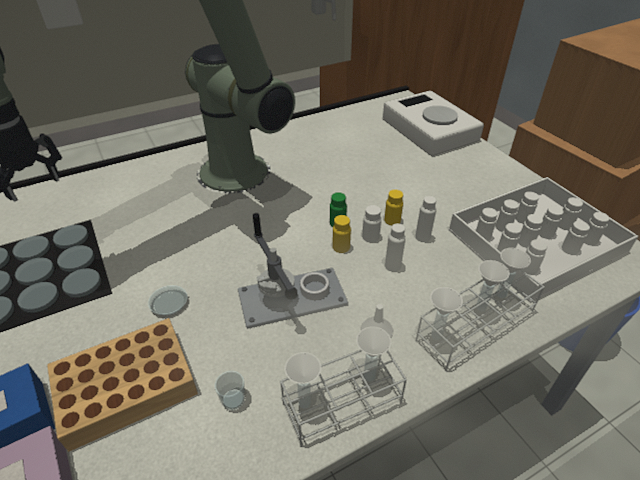

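View pics/top0.png

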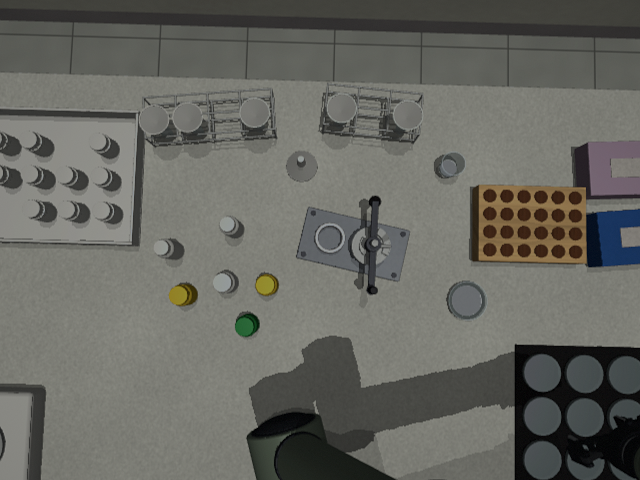

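The scene view shows the clamp with its post at about (275,270), cup at (315,285) and knob at (257,222). In the top view the cup is at (329,238), the post at (374,243) and the knob at (373,290).

Things that could be taken for the bottle (top-view pixels):
- White: (224,282) short and fat; (230,227) and (164,247) are the tall, thin ones.
- Coloured look-alikes: yellow (266,285) and (181,294), green (246,324).
- The tray bottles at far left.

I choose (224,282), which is scene (372,224). Next I check it in a close crop.

```bash
cat > h.py <<'E'
import numpy as np, cv2
from scipy.spatial.transform import Rotation as Rn
from bench import bot, solve_ik, imaging
def cam(n):
    m=imaging.camera_model(n); r=np.array(m["rotation"])
    R=r if r.shape==(3,3) else Rn.from_euler("xyz",r).as_matrix()
    return np.array(m["K"]),np.array(m["position"]),R
def ray(n,px):
    K,p,R=cam(n); d=np.linalg.inv(K)@[px[0],px[1],1]; return p,R@(d*[1,-1,-1])
def at_z(n,px,z):
    p,d=ray(n,px); return p+d*(z-p[2])/d[2]
def proj(n,P):
    K,p,R=cam(n); q=K@((R.T@(np.asarray(P,float)-p))*[1,-1,-1]); return q[:2]/q[2]
E
python3 - <<'E'
from h import *
print(imaging.camera_model("top").keys())
t=cv2.imread("pics/top0.png"); s=cv2.imread("pics/scene0.png")
a=cv2.resize(t[190:340,140:420],None,fx=2.8,fy=2.8,interpolation=cv2.INTER_CUBIC)
cv2.imwrite("pics/top_c.png",a)
cv2.imwrite("pics/scene_c.png",cv2.resize(s[180:330,230:450],None,fx=3.6,fy=3.6,interpolation=cv2.INTER_CUBIC)[:,:800])
for n,px,z in [("top",(224,282),95),("scene",(373,211),95),("top",(230,227),130),("top",(329,238),38),("scene",(315,282),38),("top",(375,242),167),("top",(373,290),193),("scene",(256,215),193)]: print(n,px,z,at_z(n,px,z).round(1))
E
```

```text
dict_keys(['K', 'position', 'rotation'])
top (224, 282) 95 [473.6 208.9  95. ]
scene (373, 211) 95 [480.4 208.6  95. ]
top (230, 227) 130 [587.7 195.4 130. ]
top (329, 238) 38 [577.  -12.3  38. ]
scene (315, 282) 38 [581.3 -13.7  38. ]
top (375, 242) 167 [ 561.5 -102.6  167. ]
top (373, 290) 193 [465.4 -97.8 193. ]
scene (256, 215) 193 [468.8 -99.8 193. ]
```

View pics/top_c.png

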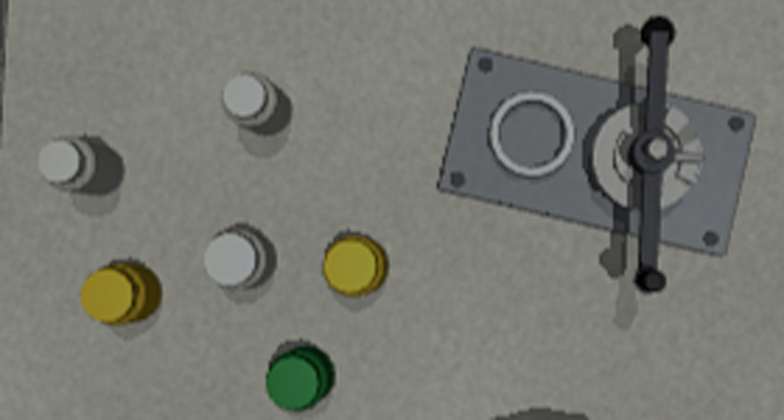

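View pics/scene_c.png

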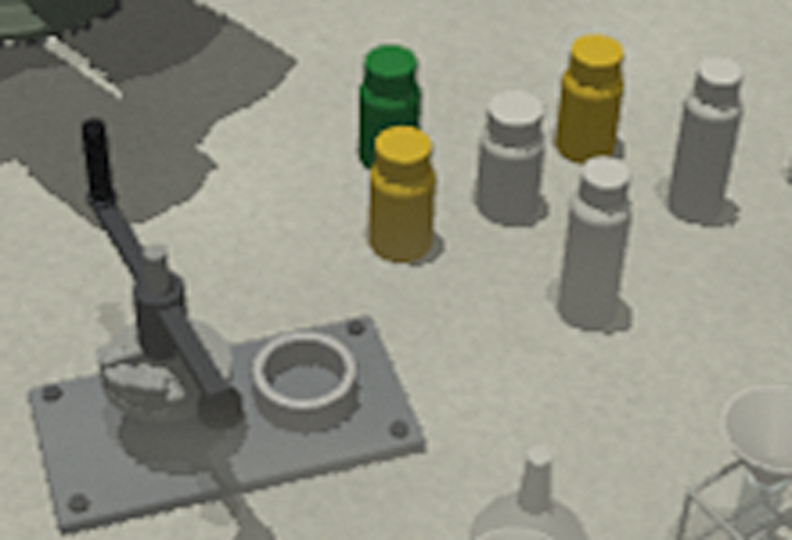

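The close crop confirms the choice: the white bottle is short with a wide cap, centred at crop (231,260), which is top (222.5,283) and scene (373,210). The two other white ones are clearly taller and thinner. I now triangulate using the known heights and hover over it.

```bash
cat >> h.py <<'E'
from scipy.optimize import least_squares
def fix(z,**px):
    f=lambda v: np.concatenate([proj(n,[v[0],v[1],z])-p for n,p in px.items()])
    r=least_squares(f,[500,0]); return r.x, np.abs(r.fun).max()
E
python3 - <<'E'
from h import *
for k,z,t,s in [("bottle",95,(222.5,282.9),(373.1,210)),("cup",38,(329.6,237.9),(314.4,282.2)),("shaft",167,(374.3,243.2),(272.5,250.3)),("knob",193,(372.1,290),(256.1,214.4))]:
    x,e=fix(z,top=t,scene=s); print(k,x.round(1),e.round(2))
for k,z,p in [("dish",16,(466,300)),("beaker",60,(449,165)),("yel",95,(266,285))]: print(k,at_z("top",p,z).round())
b,_=fix(95,top=(222.5,282.9),scene=(373.1,210))
bot.move_ptp([b[0],b[1],300],[np.pi,0,np.radians(-131)])
img=imaging.capture("wrist"); cv2.imwrite("pics/w1.png",img)
K,p,R=cam("wrist"); print(p.round(1),R.round(3).tolist(),K.round(1).tolist())
st=bot.get_state(); print(st["t"],st["tcp_pos"].round(1) if hasattr(st["tcp_pos"],"round") else st["tcp_pos"],st["qpos"],proj("wrist",[*b,95]))
E
```

```text
bottle [473.  212.2] 0.99
cup [578.6 -14.1] 0.89
shaft [ 560.4 -102.5] 1.37
knob [465.6 -97.1] 0.58
dish [ 446. -325.   16.]
beaker [ 745. -274.   60.]
yel [469. 120.  95.]
[428.2 158.5 442.8] [[-0.753, -0.634, -0.176], [0.658, -0.726, -0.2], [-0.001, -0.266, 0.964]] [[382.7, 0.0, 320.9], [0.0, 382.7, 246.5], [0.0, 0.0, 1.0]]
2.8417 [473.3 211.6 299.9] [ 2.77993206e-01  2.30373432e-01 -1.46745802e-01  1.19383773e+00
 -1.32964132e-04 -5.75921918e-01] [322.74216931 219.14814667]
```

View pics/w1.png

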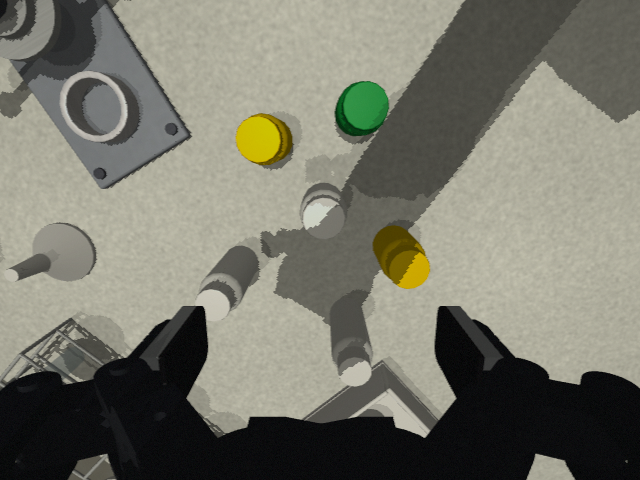

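The wrist view shows the bottle's cap top centred at about (322,214), where (322.7,219) was predicted, so the estimate is off by up to 5 mm across the pads. The cup rim is centred at about (96,106). I descend closer and look again.

Run:
```python
from h import *
print("cup wrist",at_z("wrist",(96,106),38).round(1),"bottle wrist",at_z("wrist",(322.5,214),95).round(1))
bot.movel([471.5,210.3,150],max_speed=120)
img=imaging.capture("wrist"); cv2.imwrite("pics/w2.png",img)
print(bot.get_state()["t"],proj("wrist",[471.5,210.3,95]),proj("wrist",[474,213,95]))
```

```text
cup wrist [575.2 -14.2  38. ] bottle wrist [470.  208.4  95. ]
4.2917 [323.40907789 271.3129369 ] [323.19460754 277.62870318]
```

View pics/w2.png

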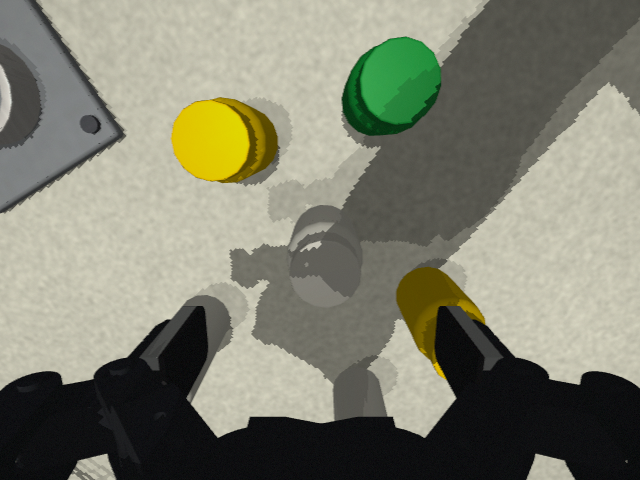

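The cap spans columns 289–361 with its bottom at row 306, so its centre is about (325,271), where (323.4,271.3) was predicted. The position holds. I grasp, carry to above the cup and look.

Run:
```python
from h import *
hit=bot.movel([471,210,38],max_speed=120,threshold=15); print("hit",hit)
bot.grip(0.0,40); s=bot.get_state(); print(s["opening"],s["gripper_force"],s["t"],s["tcp_pos"])
bot.movel([471,210,170],max_speed=160)
bot.movel([577.5,-14,170],rot=[np.pi,0,np.radians(-101)],max_speed=180)
bot.movel([577.5,-14,95],max_speed=120)
img=imaging.capture("wrist"); cv2.imwrite("pics/w3.png",img)
s=bot.get_state(); print(s["opening"],s["gripper_force"],s["t"],s["tcp_pos"],s["contact_force"])
p=[577.5,-14]
for z in (38,57+95): print(z,proj("wrist",[*p,z]))
t=np.linspace(0,2*np.pi,8,endpoint=False)
print(np.array([proj("wrist",[p[0]+34*np.cos(a),p[1]+34*np.sin(a),38]) for a in t]).round(0).tolist())
```

```text
hit False
0.5487545387755607 40.611397614120506 5.8167 [471.24182683 210.34352787  38.78267957]
0.548578853320486 41.31281143636443 9.1417 [578.31576034 -14.00973668  95.94127805] [-0.62034297  0.69805332 -1.56010073]
38 [322.1417318  271.05341118]
152 [322.56144878 411.08322544]
[[262.0, 282.0], [289.0, 318.0], [333.0, 326.0], [372.0, 303.0], [383.0, 260.0], [358.0, 221.0], [310.0, 212.0], [270.0, 238.0]]
```

View pics/w3.png

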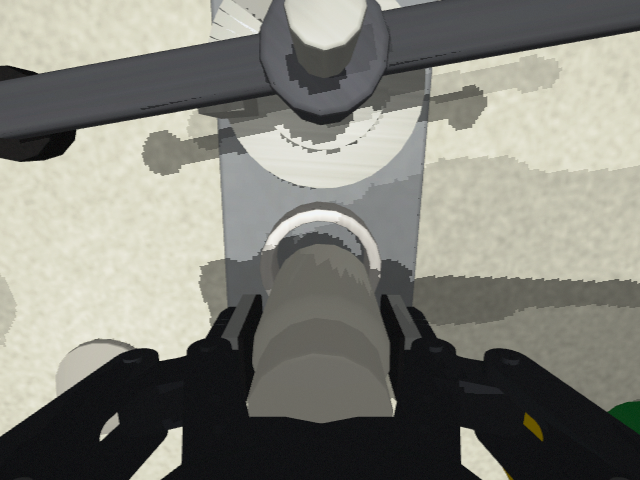

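The wrist view shows the rim's outer edge spanning columns 262–382 with its top at row 209. The bottle's lower edge has its top at row 244, centred at column ~322. I overlay predicted circles on an enlarged crop to check the offset.

Run:
```python
from h import *
im=cv2.imread("pics/w3.png"); k=4
c=cv2.resize(im[190:330,235:415],None,fx=k,fy=k,interpolation=cv2.INTER_CUBIC)
t=np.linspace(0,2*np.pi,90)
tp=bot.get_state()["tcp_pos"]; print(tp)
def circ(p,z,r,col):
    q=np.array([proj("wrist",[p[0]+r*np.cos(a),p[1]+r*np.sin(a),z]) for a in t])
    cv2.polylines(c,[((q-[235,190]+.5)*k).astype(int)],True,col,1); print(z,r,q.min(0).round(1),q.max(0).round(1))
circ((577.5,-14),38,34,(0,0,255)); circ((577.5,-14),38,27,(0,255,0))
circ(tp[:2],tp[2]-38.8,24,(255,0,0))
cv2.imwrite("pics/w3c.png",c)
```

```text
[578.31576034 -14.00973668  95.94127805]
38 34 [260.8 210.4] [383.5 326.7]
38 27 [273.4 223.3] [370.9 315.6]
57.141278049739284 24 [273.2 237.8] [368.  326.8]
```

View pics/w3c.png

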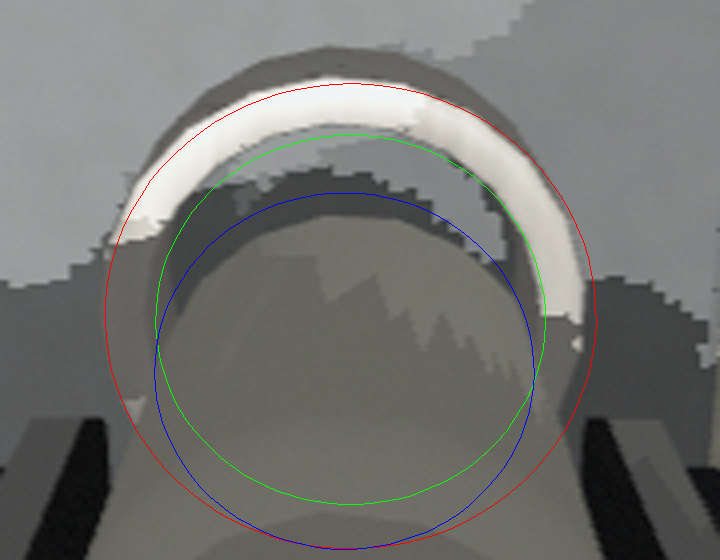

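Against the overlay, the rim sits about 1.5 mm to image-left and 0.8 mm up of the prediction, so the cup is at about (578.8, -15.1). The bottle's underside sits about 2 mm toward image-down of the TCP. I correct by about -3.2 mm in y and lower with force sensing.

Run:
```python
from h import *
bot.movel([577.8,-17.2,90],max_speed=60)
print(bot.get_state()["tcp_pos"])
hit=bot.movel([577.8,-17.2,46],max_speed=30,threshold=5)
s=bot.get_state(); print(hit,s["tcp_pos"],s["contact_force"],s["wrist_torque"],s["t"])
```

```text
[577.87424009 -17.49339738  90.1264533 ]
True [577.64316644 -17.20176172  50.83359031] [-1.56027265 -0.01099108  3.98925352] [ 0.04671617 -0.00699528  0.0197564 ] 10.5667
```

The TCP stopped at 50.8 mm, which puts the bottle's underside at 12.0 mm, on the cup floor. I release and retreat, then cage the knob loosely and push along the arc while logging force.

```bash
cat >> h.py <<'E'
post=np.array([560.4,-102.5]); PHI=np.radians(176.7)
def arc(s,z=150):
    a=PHI+s; return [*(post+95*np.array([np.cos(a),np.sin(a)])),z],[np.pi,0,(a+np.pi)%(2*np.pi)-np.pi]
def tang(s,f):
    a=PHI+s; return -f[0]*np.sin(a)+f[1]*np.cos(a)
def push(s,v,th):
    p,r=arc(s); h=bot.movel(p,rot=r,max_speed=v,threshold=th); st=bot.get_state(); f=np.array(st["contact_force"])
    d=np.array(st["tcp_pos"])[:2]-post; real=(np.arctan2(d[1],d[0])-PHI)%(2*np.pi)
    print(f"s={s:.3f} real={(real+.5)%(2*np.pi)-.5:.3f} hit={h} tang={tang(s,f):.1f} fz={f[2]:.1f} rad={-f[0]*np.cos(PHI+s)-f[1]*np.sin(PHI+s):.1f} t={st['t']:.1f}"); return h,tang(s,f)
E
python3 - <<'E'
from h import *
bot.grip(0.8); p=bot.get_state()["tcp_pos"]
bot.movel([578,-17.5,120],max_speed=80); bot.movel([578,-17.5,240],max_speed=200)
p,r=arc(0,240); bot.movel(p,rot=r,max_speed=180)
img=imaging.capture("wrist"); cv2.imwrite("pics/w4.png",img)
bot.grip(0.36); print(bot.get_state()["opening"],proj("wrist",[*p[:2],193]))
print("z hit",bot.movel(arc(0,150)[0],max_speed=120,threshold=6)); s=bot.get_state(); print(s["tcp_pos"],s["contact_force"],s["t"])
E
```

```text
0.35766387257610566 [325.34659079 274.86381978]
z hit False
[466.02349033 -97.21399762 150.54897504] [ 0.47479047 -0.87578227  0.379318  ] 15.6667
```

View pics/w4.png

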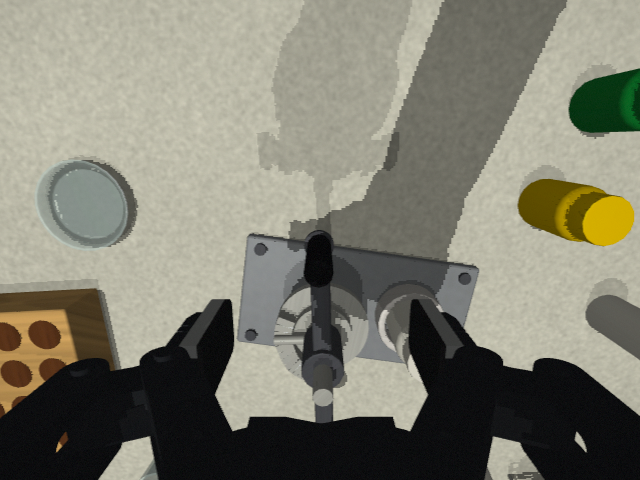

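The knob top is at about (319,272), close to the prediction and between the fingers. The bottle stands in the cup at (405,320). I narrow the cage and push to find the ramp.

Run:
```python
from h import *
bot.grip(0.27,20); st=bot.get_state(); print(st["opening"],st["gripper_force"],st["contact_force"],st["t"])
for s in np.arange(0.1,0.81,0.1):
    h,f=push(s,30,13)
    if h: break
```

```text
0.27014401133782323 0.0 [ 0.61338423  0.26376147 -0.73117576] 15.9167
s=0.100 real=0.096 hit=False tang=-2.7 fz=1.9 rad=-0.3 t=16.4
s=0.200 real=0.199 hit=False tang=-3.7 fz=2.6 rad=-1.2 t=16.9
s=0.300 real=0.302 hit=False tang=-3.3 fz=1.9 rad=-0.5 t=17.3
s=0.400 real=0.398 hit=False tang=-4.7 fz=2.7 rad=-0.1 t=17.8
s=0.500 real=0.482 hit=False tang=-8.4 fz=6.0 rad=0.9 t=18.2
s=0.600 real=0.580 hit=False tang=-8.2 fz=5.8 rad=-0.1 t=18.7
s=0.700 real=0.672 hit=False tang=-10.2 fz=8.1 rad=1.3 t=19.2
s=0.800 real=0.790 hit=False tang=-3.9 fz=3.9 rad=-0.1 t=19.6
```

The ramp was felt from about 0.42 and the hump top by about 0.78, so the collar shift is small. The hump should end near 1.23 and the stop should come near 1.4. I move fast across the top, then slowly with a low threshold.

Run:
```python
from h import *
ok=True
for s in (0.9,1.0,1.1):
    h,f=push(s,30,9)
    if h: ok=False; break
if ok:
    for s in np.arange(1.13,1.72,0.03):
        h,f=push(s,10,4)
        if h or f<-8: break
```

```text
s=0.900 real=0.905 hit=False tang=-1.7 fz=1.0 rad=1.0 t=20.1
s=1.000 real=0.999 hit=False tang=-3.4 fz=1.0 rad=-0.4 t=20.6
s=1.100 real=1.101 hit=False tang=-3.4 fz=0.1 rad=0.9 t=21.1
s=1.130 real=1.129 hit=False tang=-3.7 fz=1.5 rad=-0.5 t=21.5
s=1.160 real=1.163 hit=False tang=-3.8 fz=-0.7 rad=-0.3 t=21.9
s=1.190 real=1.192 hit=False tang=-3.7 fz=-0.9 rad=0.0 t=22.4
s=1.220 real=1.223 hit=False tang=-3.8 fz=-0.7 rad=-0.7 t=22.8
s=1.250 real=1.255 hit=False tang=-1.8 fz=-2.1 rad=0.4 t=23.2
s=1.280 real=1.287 hit=False tang=-1.9 fz=-0.8 rad=0.2 t=23.6
s=1.310 real=1.320 hit=False tang=-0.1 fz=-0.3 rad=0.6 t=24.1
s=1.340 real=1.341 hit=False tang=-0.1 fz=-0.2 rad=-0.2 t=24.5
s=1.370 real=1.371 hit=False tang=-0.1 fz=-0.6 rad=0.3 t=24.9
s=1.400 real=1.401 hit=False tang=-0.2 fz=0.1 rad=0.2 t=25.4
s=1.430 real=1.414 hit=True tang=0.1 fz=0.1 rad=-0.2 t=25.7
```

The force fell to zero from 1.31 as the handle dropped ahead. A touch was then felt at 1.414. I repeat a gentle push to confirm the stop.

Run:
```python
from h import *
for s in np.arange(1.43,1.58,0.015):
    h,f=push(s,8,4)
    if h or f<-6: break
```

```text
s=1.430 real=1.420 hit=False tang=-3.2 fz=-2.2 rad=-0.6 t=26.2
s=1.445 real=1.437 hit=False tang=-6.0 fz=-3.7 rad=-1.3 t=26.5
```

Run:
```python
from h import *
st=bot.get_state(); print(st["opening"],st["gripper_force"])
for s in (1.455,1.465,1.475):
    h,f=push(s,6,3.5); st=bot.get_state(); print(st["opening"],st["gripper_force"],st["tcp_pos"])
    if h or f<-8.5: break
```

```text
0.2721510951173862 2.5293979793787003
s=1.455 real=1.445 hit=False tang=-7.0 fz=-3.4 rad=-0.7 t=26.8
0.27101026465939576 2.8316129744052887 [ 543.02783275 -195.98272397  149.49106433]
s=1.465 real=1.450 hit=False tang=-6.6 fz=-3.7 rad=-1.4 t=27.1
0.2665667002299398 3.355731815099716 [ 543.5584125  -196.16332636  149.42919267]
s=1.475 real=1.456 hit=False tang=-8.1 fz=-3.1 rad=-2.1 t=27.4
0.26763603351330495 3.9002354443073273 [ 544.0665027  -196.31628752  149.36031131]
```

The lag and force grow with no further travel, so the handle is against the stop at about 8 N. I back off, open, lift clear and make one composite check picture.

Run:
```python
from h import *
push(1.43,30,None); bot.grip(0.36); st=bot.get_state(); print(st["contact_force"])
print(bot.movel(arc(1.43,250)[0],max_speed=120,threshold=8))
# predicted knob/foot in both views before leaving
bot.move_ptp([330,-330,300],[np.pi,0,arc(1.43)[1][2]])
s=imaging.capture("scene"); t=imaging.capture("top"); print(bot.get_state()["t"])
cv2.imwrite("pics/scene1.png",s); cv2.imwrite("pics/top1.png",t)
a=cv2.resize(s[200:325,215:345],None,fx=4.6,fy=4.6,interpolation=cv2.INTER_CUBIC)[:,:400*1+198]
a=cv2.resize(s[200:330,235:335],(400,520),interpolation=cv2.INTER_CUBIC)
b=cv2.resize(t[180:310,310:410],(400,520),interpolation=cv2.INTER_CUBIC)
cv2.imwrite("pics/final.png",np.hstack([a,b]))
print("knob pred (notch z189 / hump z199) at s=1.41:",[ (n,proj(n,[*arc(1.41)[0][:2],z]).round(1)) for n in("scene","top") for z in (189,199)])
```

```text
s=1.430 real=1.438 hit=False tang=-2.7 fz=-0.5 rad=0.5 t=27.7
[ 0.10997493  0.47781411 -0.28517146]
False
30.0417
knob pred (notch z189 / hump z199) at s=1.41: [('scene', array([226.3, 249.8])), ('scene', array([225.6, 246.3])), ('top', array([422.8, 253.4])), ('top', array([423.7, 253.1]))]
```

View pics/final.png

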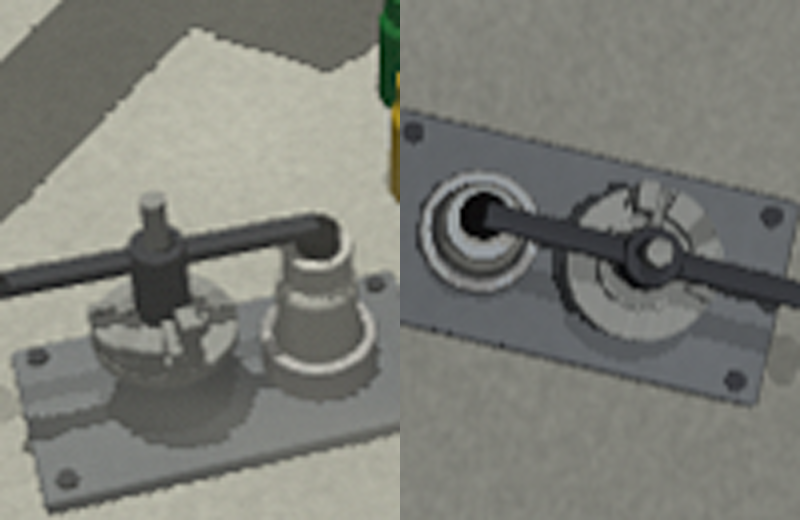

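The composite shows the bottle upright in the cup, with the foot over its cap (foot at about (320,237) on the left and (480,215) on the right). About 10.5 px of shaft shows above the hub, against 8 px when parked, so the handle sits lower than parked and is in the notch. The robot is clear, so I hand in.

```bash
python3 -c "
from h import *
print(bot.sign_off())"
```

```text
the job is handed in; nothing more can be done
None
```

I handed the job in at about 30 s: the bottle stands upright on the cup floor, and the handle was swung over the hump into the notch with the foot over the cap, with at most about 8 N measured against the stop. I did not check the other items in a final picture.

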